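# Gauge a stain vial between the jaws of a bench caliper

### The job

Stand the violet-capped vial upright on the white mark of the bench gauge, between its two open jaws, and let go of it. Then close the gauge's sliding jaw until both jaws bear lightly on the vial, without forcing the thin glass or tilting the jaw, and let go, leaving the vial held for reading. Leave everything else on the bench where it is.

Things in the scene. Friction and masses are not known exactly. Their poses are not given: they have to be found in the camera images.
- vial_violet: loose clear glass vial standing upright, 88 mm tall: plain round body up to 68 mm, then a screw cap in violet, 20 mm high and slightly narrower; nominally 30 mm in diameter but anything from 28 to 32 mm (finding the exact size is the job); mass 40 to 85 g; origin at the centre of its underside, z up. Its thin glass breaks if a jaw presses it with more than 10 N
- vial_white: bystander: loose clear glass vial standing upright, 88 mm tall: plain round body up to 68 mm, then a screw cap in white, 20 mm high and slightly narrower; 25 mm in diameter; mass 40 to 85 g; origin at the centre of its underside, z up
- vial_orange: bystander: loose clear glass vial standing upright, 88 mm tall: plain round body up to 68 mm, then a screw cap in orange, 20 mm high and slightly narrower; 33 mm in diameter; mass 40 to 85 g; origin at the centre of its underside, z up
- gauge: bench gauge (a large caliper) fixed to the bench: grey foot plate 150 (x) by 200 (y) mm and 10 mm thick, reaching from x -60 to +90 mm and from y -65 to +135 mm, with a white round mark 68 mm across (centre x 0, y -3 mm) on which the vial is to stand. Origin on the bench surface; z up. A steel beam runs along y at x = 55 mm (18 mm wide, up to 23 mm above the bench); the two jaws reach from it towards -x. The jaws' faces are upright and face each other along y
- fixed_jaw: fixed jaw, a steel blade from x -48 to +48 mm, 8 mm thick, its upper edge 36 mm above the bench. Origin in the plane of its measuring face (which looks to the gauge's +y), 10 mm above the bench, level with the mark's centre in x; the face lies at gauge y = -30 mm. Axes as the gauge's
- sliding_jaw: sliding jaw, a steel blade of the same height, 8 mm thick, reaching 102 mm from the beam towards -x; its measuring face looks to -y of the gauge and lies 4 mm from its origin plane. Origin at the blade's pivot on the slide, over the beam, 10 mm above the bench. Axes as the gauge's
- slide (a joint): position of the slide along the beam, m: equals the gap between the two measuring faces (0 = shut, at most 0.085 = fully open); it grows towards the gauge's +y. It is moved by its black post. Moves with about 3 N of friction and stays where it is left; the friction can hold about 3 N of clamping load after the slide is let go. A true reading needs each jaw to bear on the part with at least 1 N on closing
- jaw_tilt (a joint): yaw of the sliding jaw's blade on its slide, rad, 0 when square to the beam. It is sprung stiffly (30 N m/rad): pressing on a part at the mark, 55 mm from the pivot, splays the blade, about 0.1 mm per newton there. More than 0.03 rad either way spoils the gauge
- slide_grip (a point): middle of the gripping length of the slide's black upright post: 14 mm in diameter, its top 81 mm and its foot 35 mm above the bench; this point is 63 mm above the bench. The post stands on the beam line, 35 mm to +y of the sliding jaw's measuring face
- wash_blue: bystander: blue wash bottle, 62 mm in diameter, 200 mm tall, origin under its centre
- wash_red: bystander: dark red wash bottle, same size, origin under its centre
- specimen_jar: bystander: clear specimen jar with white lid, 52 mm in diameter, 62 mm tall, origin under its centre
- burner: bystander: small steel spirit burner, 72 mm in diameter, 70 mm tall, origin under its centre
- spatula: bystander: spatula 150 mm long lying on the bench, handle to its -x
Things that resemble listed ones, but are neither listed nor needed, are in the scene too. Leave any red or yellow look-alike of the vial_violet alone. Of the things shaped like the gauge, the grey one is meant.

How it is judged:
On the way, in this order (a step that is already met when the one before it is completed fails the run):
1. the violet-capped vial stands upright on the gauge's mark between the open jaws, let go and not yet clamped (angle between vial_violet's own z axis and vertical below 0.06 rad and z of vial_violet in the frame of gauge between 0.007 and 0.014 m and x of vial_violet in the frame of gauge between -0.032 and 0.025 m and y of vial_violet in the frame of fixed_jaw above 0.01 m and y of vial_violet in the frame of sliding_jaw below -0.01 m and contact force between the fingers and vial_violet below 0.1 N and contact force between sliding_jaw and vial_violet below 0.5 N), for 0.2 s.
2. both jaws bear on the vial with at least 1 N (angle between vial_violet's own z axis and vertical below 0.06 rad and z of vial_violet in the frame of gauge between 0.007 and 0.014 m and x of vial_violet in the frame of gauge between -0.032 and 0.025 m and y of vial_violet in the frame of fixed_jaw above 0.01 m and y of vial_violet in the frame of sliding_jaw below -0.01 m and contact force between each of sliding_jaw, fixed_jaw and vial_violet above 1 N), for 0.3 s.
At the end, for the whole second after the job is handed in: The violet-capped vial stands upright (within 0.06 rad) on the gauge's foot plate, its centre within 32 mm towards the jaw tips and 25 mm towards the beam from the mark's centre, held at rest between the jaws, each pressing on it with more than 0.5 N; gauge and vial are let go (angle between vial_violet's own z axis and vertical below 0.06 rad and z of vial_violet in the frame of gauge between 0.007 and 0.014 m and x of vial_violet in the frame of gauge between -0.032 and 0.025 m and y of vial_violet in the frame of fixed_jaw above 0.01 m and y of vial_violet in the frame of sliding_jaw below -0.01 m and contact force between each of sliding_jaw, fixed_jaw and vial_violet above 0.5 N and linear speed of vial_violet below 0.01 m/s and velocity of joint slide between -0.005 and 0.005 m/s and contact force between the fingers and gauge below 0.1 N and contact force between the fingers and vial_violet below 0.1 N); the robot touches nothing.
It fails at once if a jaw presses the vial with more than 10 N (contact force between any of sliding_jaw, fixed_jaw and vial_violet above 10 N).
It fails at once if the sliding jaw's blade is tilted more than 0.03 rad (value of joint jaw_tilt above 0.03 rad or value of joint jaw_tilt below -0.03 rad).
It fails at once if another thing on the bench is moved more than 25 mm or tipped (distance of any of vial_white, vial_orange, wash_blue, wash_red, specimen_jar, burner, spatula from where it was at the start of the episode above 0.025 m or angle between any of vial_white, vial_orange, wash_blue, wash_red, specimen_jar, burner's own z axis and vertical above 0.4 rad).
It also fails if it takes over 64 s, if anything falls off the work surface, if the arm or the gripper's body presses on something with over 40 N, if the wrist force passes 120 N, or if a joint passes its speed limit or range.

### The arm

A 6-joint arm with a two-finger parallel gripper is mounted at the origin on the work surface. World frame = base frame: x ahead of the robot, y to its left, z up, the work surface at z = 0. Lengths are in m, angles in rad, forces in N, time in s.
With the tool pointing down it reaches from about 0.35 to 0.85 m from the base axis. Payload 8.1 kg.
Tool frame: the origin (TCP) lies on the centre line of the jaws, within the pads' length; the fingertips stand 11 mm ahead of it and the grasp point (between the pads) lies 8 mm behind it (tip_reach is the z of the fingertips in the tool frame, in m); z points along the fingers, y is the direction in which the jaws open and shut (so a half turn about z gives the same grasp; the last joint's range is limited). The gripper opens to 93 mm and grips with 3 to 60 N. Pads are 15 mm wide; open, the fingers measure 128 mm over their backs; the gripper's body (75 mm by 188 mm) begins 65 mm behind the grasp point.
Start: joints at [1.185, 0.13, 1.488, -0, 1.523, -0.085], TCP at [0.178, 0.573, 0.23] pointing down, gripper open.
Joint ranges: [-2.96, 2.96], [-0.89, 2.26], [0.02, 2.5], [-1.34, 4.48], [0, 2.73], [-2.66, 2.66]. Speed limits (rad/s): [2.39, 2.39, 2.79, 3.14, 3.14, 3.14].

### API

Orientations are given as a rotation vector (axis times angle).
In Python, from plant import read_state, read_camera, camera_params, close_job, silhouettes, tip_of, tip_reach gives the robot as it stands.
- The arm moves only by the shell command python3 -m creep 'ROWS' [FORCE]. ROWS is JSON, a list of rows, each a list of 5 numbers: the shift along the tool's x, y, z in m, then the turn about the tool's z in rad, then the closure in counts, from 0 (fully open) to 255 (shut). In form: [[dx, dy, dz, twist, gripper], ...]. A call has 1 to 12 rows; each row shifts and turns the commanded pose from where the row before left it, along the tool's axes as they then stand; what a row does not reach is not made up. A row lasts 1/12 s, in which the tool goes at most 41.7 mm and 7.16 degrees, less where a joint would pass 70% of its speed; a pose out of reach is approached as far as the arm can. A call is refused whole if a number of a shift passes 0.0417 or a number of a turn 0.125, either way. A call with a gripper value outside its range is refused whole. The fingers move at their own pace and stop on an object; FORCE is the grip in N (left out, the last holds). Time passes only in rows, so rows that do not move let the fingers close. It gives the time, the measured TCP pose, the force and the opening at its end, in the units of the state.
- read_state(): the state, without advancing time (a new reading comes with each control period).
- read_camera(name): name is "side" or "top" or "wrist"; returns the picture (384x512x3 uint8, red, green, blue); there is no depth.
- camera_params(name): a dict with "fov_y" (degrees; the focal length in pixels is half the picture's height over the tangent of half this angle, whatever the lens; pixels are square), "cx", "cy" (the principal point, pixels), "position" and "rotation" of the camera in the world. Camera axes: x right, y down, z forward; pixel columns grow to the right and rows downward; lengths in m; the calibration is good to about 2 mm. A picture is of the moment at which its call begins: read the wrist's pose just before it. camera_params takes no time and is no camera call; for the wrist camera it gives the pose at the moment of the call.
- close_job(): hands the job in, once; it reports no verdict.
Trained networks look in the newest picture that a camera, given by its name, has taken for a name from the list of things; names that differ only in an ending like _2 or _b are one class to them, and where a whole thing is asked for, a point or a joint stands for the part that bears it (a point fixed in the world has none). Each returns a list of dicts, best first, with "confidence" (0 to 1); they miss things now and then, are a little off and sometimes report something else, mostly with a low value. They report only what shows in the picture. A call takes as long as a camera call. They do not tell look-alikes from the thing itself.
- silhouettes(camera, query): "region" (384x512 bool, what is visible of it) and "pixel" ([column, row] in pixels, amid what is visible of it).
- tip_of(camera, query): "pixel" ([column, row] in pixels: a listed point, or the origin of a listed thing).
The state is a dict: "t": time; "q": joint angles; "dq": joint speeds; "joint_torque": joint torques, N m; "tool_pos": TCP position; "orientation": TCP orientation; "force": force on the tool from outside, world axes, zero at the start; "wrist_torque": the same for the moment, N m; "opening": finger opening in m.
Only numpy, scipy, OpenCV 4.12 (cv2) and the standard library are available. Lean on these libraries where they do the work, as an engineer would, in place of code of your own. Each camera call takes 0.05 s, during which the arm holds its last target.

## Working session

There is one attempt and no reset: what is moved stays moved. The work goes in short steps, Python scripts to look and compute and a shell command to move; the robot and the scene stay as the last step left them, time stands still between calls to the robot, and variables do not carry over. Pictures are saved under pics/ and viewed, and the job is handed in when it is done.

```bash
ls; mkdir -p pics; python3 - <<'E'
from plant import *
import cv2
s=read_state(); print({k:(v if not hasattr(v,'round') else v) for k,v in s.items()}); print(tip_reach)
for n in ["side","top","wrist"]:
    p=camera_params(n); print(n,p)
    cv2.imwrite(f"pics/{n}0.png",cv2.cvtColor(read_camera(n),cv2.COLOR_RGB2BGR))
E
```

```text
pics
{'t': 0.0, 'q': array([ 1.18457937e+00,  1.31154946e-01,  1.48930534e+00,  1.97121555e-06,
        1.52301363e+00, -8.53736177e-02]), 'dq': array([-7.31774191e-04,  1.49833593e-03, -2.64523216e-04, -1.50233167e-03,
       -1.44543340e-05,  1.61215299e-03]), 'joint_torque': array([ 9.73229871e-04, -5.59833598e+01, -4.91773081e+01,  7.66668445e-02,
        3.50260839e-02, -1.80628376e-04]), 'tool_pos': array([0.17754339, 0.57253513, 0.22857685]), 'orientation': array([-4.70717348e-01, -3.10567997e+00,  2.87218750e-03]), 'force': array([ 0.09826586, -0.20520318, -0.29994081]), 'wrist_torque': array([-0.00838268,  0.03266512,  0.02209678]), 'opening': 0.09275500685751807}
0.011
side {'fov_y': 50.771352928372444, 'cx': 250.12079346656105, 'cy': 190.55146312709613, 'position': array([-0.04775013, -0.64213014,  0.80321285]), 'rotation': array([-2.16679896,  0.75912678, -0.38034723])}
top {'fov_y': 45.71418652474451, 'cx': 251.97226826599572, 'cy': 192.53277228314872, 'position': array([0.44034157, 0.04933841, 1.32617786]), 'rotation': array([-2.20902076,  2.18449679, -0.0653987 ])}
wrist {'fov_y': 64.54613461100115, 'cx': 254.86699954503172, 'cy': 190.06410023984395, 'position': array([0.10602887, 0.59599   , 0.38549955]), 'rotation': array([2.33642368, 1.72261998, 0.24470514])}
```

View pics/side0.png

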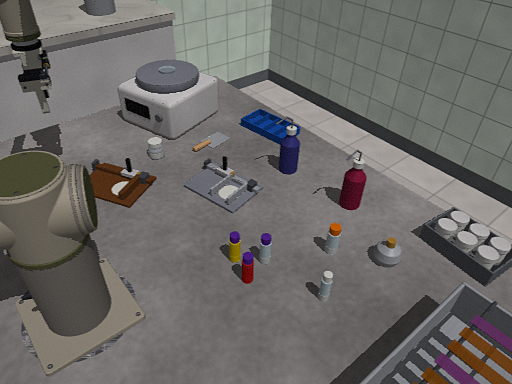

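View pics/top0.png

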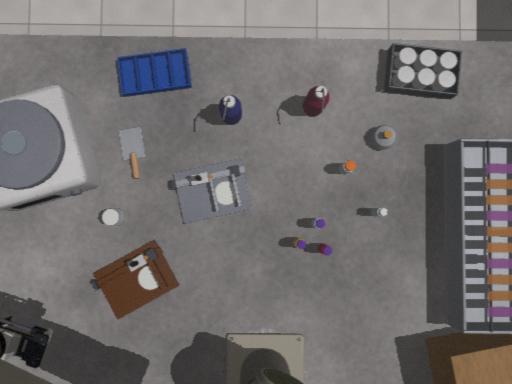

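View pics/wrist0.png

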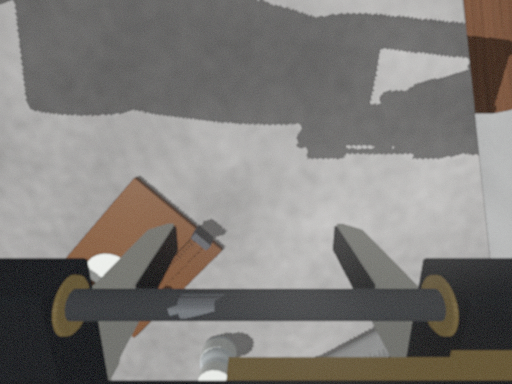

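The side view shows three violet-capped vials. The clear one is at about (265,248), the yellow one at (235,247) and the red one at (248,268). In the top view the clear one is at (319,223). The grey gauge is at (213,192) in the top view with its jaws open, and the brown gauge is a look-alike. Next I'll measure with the networks.

```bash
cat > h.py <<'E'
from plant import *
import numpy as np, cv2
from scipy.spatial.transform import Rotation as R
def K(p): 
    f=192/np.tan(np.radians(p['fov_y'])/2); return f,p['cx'],p['cy']
def ray(p,px):
    f,cx,cy=K(p); d=R.from_rotvec(p['rotation']).apply([(px[0]-cx)/f,(px[1]-cy)/f,1]); return np.array(p['position']),d
def atz(p,px,z):
    o,d=ray(p,px); return o+d*(z-o[2])/d[2]
def proj(p,X):
    f,cx,cy=K(p); c=R.from_rotvec(p['rotation']).inv().apply(np.atleast_2d(X)-p['position']); return np.c_[c[:,0]/c[:,2]*f+cx,c[:,1]/c[:,2]*f+cy]
def tri(obs):
    A=np.zeros((3,3));b=np.zeros(3)
    for p,px in obs:
        o,d=ray(p,px); d=d/np.linalg.norm(d); M=np.eye(3)-np.outer(d,d); A+=M;b+=M@o
    return np.linalg.solve(A,b)
def save(name,im): cv2.imwrite(f"pics/{name}.png",cv2.cvtColor(im,cv2.COLOR_RGB2BGR))
E
python3 - <<'E'
from h import *
np.set_printoptions(precision=4,suppress=True)
for n in ["top","side"]:
    read_camera(n); p=camera_params(n)
    for q,z in [("vial_violet",0),("gauge",0),("fixed_jaw",.01),("sliding_jaw",.01),("slide_grip",.063)]:
        for r in tip_of(n,q)[:5]: print(n,q,r['pixel'],round(r['confidence'],2),atz(p,r['pixel'],z))
    for q in ["vial_violet","gauge"]:
        for r in silhouettes(n,q)[:5]: print(n,'sil',q,r['pixel'],round(r['confidence'],2),r['region'].sum())
print(read_state()['t'])
E
```

```text
top vial_violet [298.0, 239.5] 0.68 [ 0.377  -0.0927  0.    ]
top vial_violet [322.0, 245.1] 0.44 [ 0.3616 -0.1625  0.    ]
top gauge [225.0, 194.8] 0.85 [0.5045 0.1208 0.    ]
top gauge [149.6, 277.5] 0.69 [0.2633 0.3347 0.    ]
top fixed_jaw [119.4, 216.3] 0.7 [0.4385 0.4235 0.01  ]
top fixed_jaw [158.4, 274.9] 0.48 [0.2723 0.3076 0.01  ]
top fixed_jaw [232.5, 189.4] 0.47 [0.5199 0.0988 0.01  ]
top sliding_jaw [212.9, 176.4] 0.57 [0.557  0.1561 0.01  ]
top sliding_jaw [311.9, 104.5] 0.48 [ 0.7714 -0.1302  0.01  ]
top sliding_jaw [148.6, 252.2] 0.47 [0.3366 0.3371 0.01  ]
top slide_grip [134.3, 261.2] 0.86 [0.3157 0.3642 0.063 ]
top slide_grip [197.1, 179.1] 0.59 [0.5442 0.1956 0.063 ]
top sil vial_violet [316.5, 223.3] 0.67 131
top sil vial_violet [327.5, 248.1] 0.6 79
top sil vial_violet [296.6, 241.9] 0.56 99
top sil gauge [137.3, 280.0] 0.91 3829
top sil gauge [210.1, 192.1] 0.6 3576
side vial_violet [235.0, 258.2] 0.7 [ 0.3684 -0.0935  0.    ]
side vial_violet [262.5, 259.7] 0.59 [ 0.421  -0.1412  0.    ]
side vial_violet [244.9, 279.7] 0.58 [ 0.3458 -0.1628  0.    ]
side gauge [228.7, 195.3] 0.92 [0.5049 0.116  0.    ]
side gauge [121.3, 186.8] 0.82 [0.2666 0.3524 0.    ]
side gauge [383.9, 257.6] 0.71 [ 0.6744 -0.3316  0.    ]
side gauge [326.2, 249.6] 0.44 [ 0.5762 -0.2193  0.    ]
side fixed_jaw [235.3, 193.6] 0.82 [0.5186 0.1006 0.01  ]
side fixed_jaw [127.8, 190.4] 0.49 [0.2705 0.3122 0.01  ]
side sliding_jaw [138.0, 180.0] 0.6 [0.3183 0.3393 0.01  ]
side sliding_jaw [232.9, 176.8] 0.5 [0.5628 0.1708 0.01  ]
side slide_grip [221.9, 158.4] 0.95 [0.5516 0.2124 0.063 ]
side slide_grip [125.4, 164.7] 0.78 [0.2986 0.3652 0.063 ]
side sil vial_violet [237.0, 244.6] 0.9 339
side sil vial_violet [245.6, 265.0] 0.75 405
side sil vial_violet [263.7, 248.5] 0.53 320
side sil gauge [222.1, 185.7] 0.91 2278
side sil gauge [118.6, 179.4] 0.79 1981
0.95
```

```bash
python3 - <<'E'
import cv2
t=cv2.imread('pics/top0.png');a=cv2.resize(t[145:265,160:360],None,fx=4,fy=4,interpolation=cv2.INTER_CUBIC);cv2.imwrite('pics/topz.png',a)
t=cv2.imread('pics/side0.png');a=cv2.resize(t[145:295,170:370],None,fx=4,fy=4,interpolation=cv2.INTER_CUBIC);cv2.imwrite('pics/sidez.png',a)
E
```

```text
(no output)
```

View pics/topz.png

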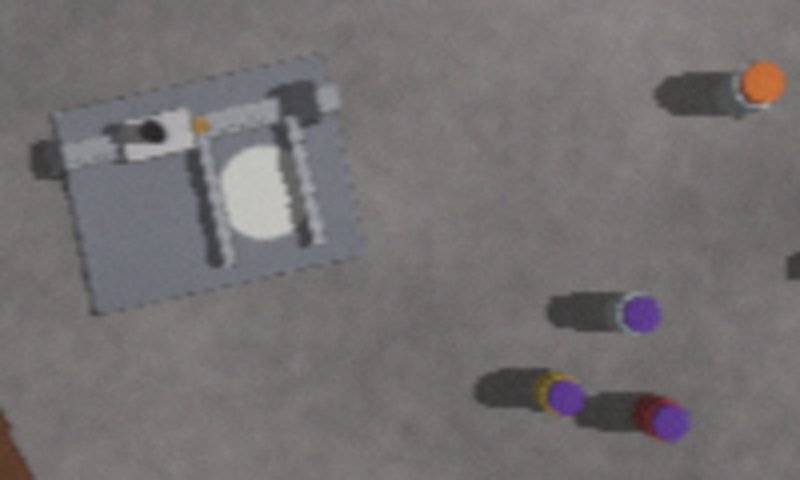

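View pics/sidez.png

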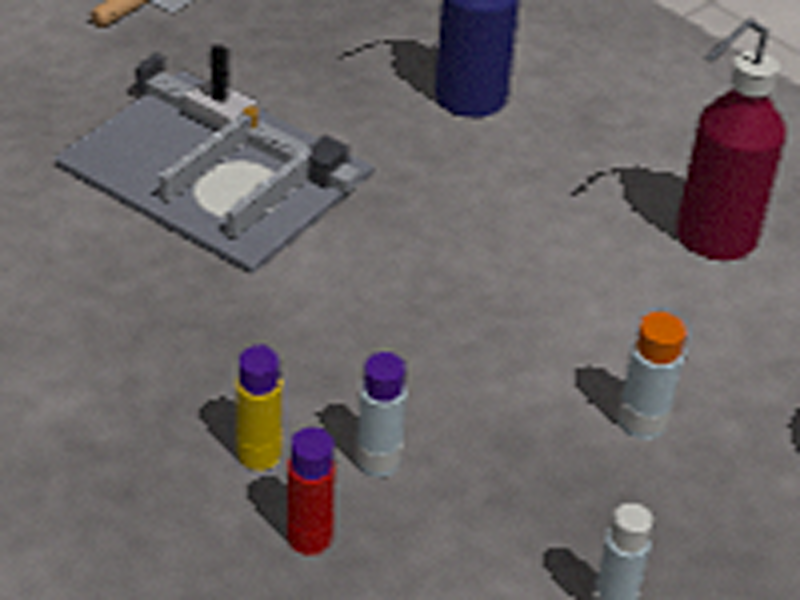

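```bash
python3 - <<'E'
from h import *
np.set_printoptions(precision=4,suppress=True)
t=camera_params("top"); s=camera_params("side")
zt=lambda x,y:(x/4+160-.375,y/4+145-.375)
zs=lambda x,y:(x/4+170-.375,y/4+145-.375)
print('vial cap top', atz(t,zt(640,313),.088), atz(s,zs(385,362),.088), tri([(t,zt(640,313)),(s,zs(385,362))]), 'base side',atz(s,zs(381,463),0))
print('yellow',atz(t,zt(565,397),.088),atz(s,zs(260,355),.088),'red',atz(t,zt(670,422),.088),atz(s,zs(313,438),.088))
C=[atz(t,zt(*c),.01) for c in [(52,114),(325,55),(362,252),(95,314)]]
loc=np.array([[.09,.135],[.09,-.065],[-.06,-.065],[-.06,.135]])
def fit(C,loc):
    C=np.array(C)[:,:2]; a=C.mean(0);b=loc.mean(0); P=(C-a)[:,0]+1j*(C-a)[:,1]; Q=(loc-b)[:,0]+1j*(loc-b)[:,1]
    th=np.angle((np.conj(Q)*P).sum()); r=np.array([[np.cos(th),-np.sin(th)],[np.sin(th),np.cos(th)]]); o=a-r@b
    print('yaw',th,'org',o,'res',(C-(o+loc@r.T))); return th,o
fit(C,loc)
C2=[atz(s,zs(*c),.01) for c in [(57,163),(250,270),(372,172)]]
fit(C2,loc[[3,2,1]])
print('mark',atz(t,zt(258,193),.01),atz(s,zs(233,188),.01))
print('post top',atz(t,zt(152,132),.081),atz(s,zs(219,48),.081))
E
```

```text
vial cap top [ 0.4268 -0.1418  0.088 ] [ 0.4265 -0.1421  0.088 ] [ 0.4268 -0.1419  0.0876] base side [ 0.4243 -0.1467  0.    ]
yellow [ 0.3695 -0.0912  0.088 ] [ 0.3701 -0.0905  0.088 ] red [ 0.3534 -0.1623  0.088 ] [ 0.3538 -0.1623  0.088 ]
yaw 0.22588612397410568 org [0.5093 0.1212] res [[-0.0016 -0.0001]
 [-0.0011 -0.0023]
 [ 0.0024  0.0028]
 [ 0.0004 -0.0004]]
yaw 0.22366651075081698 org [0.5038 0.1145] res [[ 0.0018 -0.0037]
 [ 0.0017  0.0033]
 [-0.0034  0.0005]]
mark [0.5095 0.1229 0.01  ] [0.5064 0.1218 0.01  ]
post top [0.5468 0.1921 0.081 ] [0.5487 0.1946 0.081 ]
```

The clear violet vial is at about (0.427, -0.142), and both cameras agree to within 1 mm. The grey gauge has a yaw of about 0.225 rad, its mark is near (0.508, 0.122) and its post near (0.548, 0.193), giving a gap of about 57 mm. The look-alikes are 76 mm to the base side of the vial. The current jaw axis is about 73° from +x, which is clear of both, so I'll keep it.

```bash
python3 -m creep '[[-0.028,-0.029,0,0,0],[-0.028,-0.029,0,0,0],[-0.028,-0.029,0,0,0],[-0.028,-0.029,0,0,0],[-0.028,-0.029,0,0,0],[-0.028,-0.029,0,0,0],[-0.028,-0.029,0,0,0],[-0.028,-0.029,0,0,0],[-0.028,-0.029,0,0,0],[-0.028,-0.029,0,0,0],[-0.028,-0.029,0,0,0],[-0.028,-0.029,0,0,0]]' 20
python3 -m creep '[[-0.014,-0.037,0,0,0],[-0.014,-0.037,0,0,0],[-0.014,-0.037,0,0,0],[-0.014,-0.037,0,0,0],[-0.014,-0.037,0,0,0],[-0.014,-0.037,0,0,0],[-0.014,-0.02,0,0,0],[0,0,0,0,0],[0,0,0,0,0]]'
cat >> h.py <<'E'
def delta(target,yaw=None):
    s=read_state(); M=R.from_rotvec(s['orientation']).as_matrix()
    d=M.T@(np.array(target)-s['tool_pos']); print('tool',s['tool_pos'].round(4),'yaxis deg',np.degrees(np.arctan2(M[1,1],M[0,1])).round(2),'zaxis',M[:,2].round(4),'t',s['t'],'delta tool',d.round(4),'F',s['force'].round(2)); return d
E
python3 - <<'E'
from h import *
delta([.4267,-.142,.044])
p=camera_params("wrist"); im=read_camera("wrist"); save("w1",im)
print(proj(p,[[.4267,-.142,.088],[.4267,-.142,0]]))
E
```

```text
t: 1.95
tool_pos: [0.3961, 0.1393, 0.2301]
orientation: [0.47, 3.105, 0.001]
force: [0.7, -0.2, 0.4]
opening: 0.0927
t: 2.7
tool_pos: [0.4173, -0.1201, 0.2296]
orientation: [-0.475, -3.105, -0.0]
force: [0.6, -0.6, -0.6]
opening: 0.0932
tool [ 0.4173 -0.1201  0.2296] yaxis deg 72.59 zaxis [-3.e-04  3.e-04 -1.e+00] t 2.7 delta tool [-0.0156 -0.0181  0.1856] F [ 0.56 -0.6  -0.58]
[[236.09926267 193.67171774]
 [240.03861868 174.03807469]]
```

View pics/w1.png

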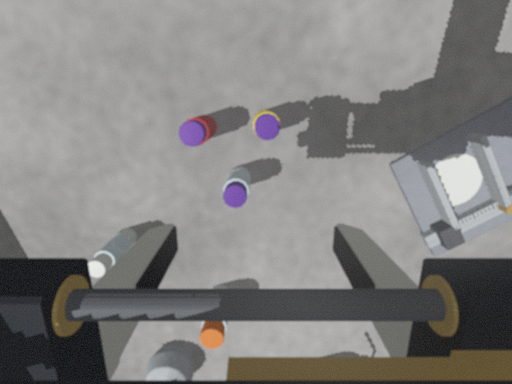

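The wrist view shows the clear violet vial's cap at (235,194). I predicted (236,193.7), so the position holds. The yellow and red look-alikes sit above it in the image, off the jaw axis. Now aligning and descending.

```bash
python3 -m creep '[[-0.0156,-0.0181,0.02,0,0],[0,0,0.036,0,0],[0,0,0.036,0,0],[0,0,0.036,0,0],[0,0,0.03,0,0],[0,0,0.02,0,0],[0,0,0.007,0,0],[0,0,0,0,0],[0,0,0,0,0]]'
python3 - <<'E'
from h import *
delta([.4267,-.142,.044])
save("w2",read_camera("wrist")); save("s2",read_camera("side")[150:320,150:400])
E
```

```text
t: 3.5
tool_pos: [0.4276, -0.1403, 0.0456]
orientation: [0.469, 3.106, -0.0]
force: [-0.0, -0.1, 0.5]
opening: 0.0925
tool [ 0.4276 -0.1403  0.0456] yaxis deg 72.84 zaxis [ 6.e-04 -1.e-04 -1.e+00] t 3.5 delta tool [ 0.0003 -0.0018  0.0016] F [-0.01 -0.14  0.5 ]
```

View pics/w2.png

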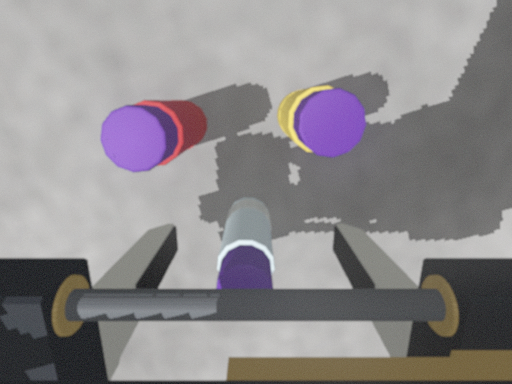

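View pics/s2.png

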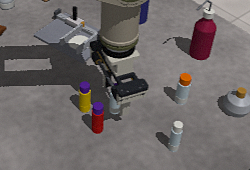

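The vial is between the fingers, with its body at column 245 against the jaw centre at about 255, so it needs a shift of about 1.8 mm. Correcting that, then gripping at 12 N.

```bash
python3 -m creep '[[0,-0.0018,0.0015,0,0],[0,0,0,0,120],[0,0,0,0,160],[0,0,0,0,200],[0,0,0,0,255],[0,0,0,0,255],[0,0,0,0,255],[0,0,0,0,255],[0,0,0,0,255],[0,0,0,0,255],[0,0,0,0,255],[0,0,0,0,255]]' 12
```

```text
t: 4.6
tool_pos: [0.4265, -0.1427, 0.0432]
orientation: [0.471, 3.106, -0.0]
force: [-1.1, -0.7, 0.5]
opening: 0.0286
```

The vial is gripped at about 28.6 mm, which fits the 28–32 mm range. Lifting, then carrying it to a viewpoint beyond the beam so the wrist camera can see the mark.

```bash
python3 -m creep '[[0,0,-0.02,0,255],[0,0,-0.035,0,255],[0,0,-0.035,0,255],[0,0,-0.035,0,255],[0,0,-0.025,0,255],[-0.004,0.015,0,0,255],[-0.008,0.03,0,0,255],[-0.009,0.035,0,0,255],[-0.009,0.035,0,0,255],[-0.009,0.035,0,0,255],[-0.009,0.035,0,0,255],[-0.009,0.035,0,0,255]]'
python3 -m creep '[[-0.009,0.035,0,0,255],[-0.008,0.03,0,0,255],[-0.004,0.02,0,0,255],[0,0,0,-0.09,255],[0,0,0,-0.105,255],[0,0,0,-0.115,255],[0,0,0,-0.115,255],[0,0,0,-0.1,255],[0,0,0,0,255],[0,0,0,0,255]]'
python3 - <<'E'
from h import *
delta([.597,.137,.2])
import json
p=camera_params("wrist"); im=read_camera("wrist"); save("w3",im)
json.dump({k:np.array(v).tolist() for k,v in p.items()},open("w3.json","w")); print(read_state()['opening'])
print(proj(p,[[.508,.122,.01]]))
for q in ["gauge","fixed_jaw","sliding_jaw","slide_grip"]:
    for r in tip_of("wrist",q)[:3]: print(q,r)
E
```

```text
t: 5.6
tool_pos: [0.5466, 0.0523, 0.1929]
orientation: [-0.471, -3.106, 0.0]
force: [0.4, -0.6, -0.5]
opening: 0.0286
t: 6.43
tool_pos: [0.5911, 0.1256, 0.1928]
orientation: [0.346, -3.122, -0.0]
force: [0.5, -0.3, -0.9]
opening: 0.0285
tool [0.5911 0.1256 0.1928] yaxis deg 102.66 zaxis [-6.e-04 -0.e+00 -1.e+00] t 6.4333 delta tool [-0.0082  0.0099 -0.0072] F [ 0.54 -0.3  -0.93]
0.028835612767481263
[[269.01948244  94.86794647]]
fixed_jaw {'pixel': [237.3, 98.8], 'confidence': 0.62}
sliding_jaw {'pixel': [293.7, 148.2], 'confidence': 0.75}
slide_grip {'pixel': [335.6, 160.1], 'confidence': 0.82}
```

View pics/w3.png

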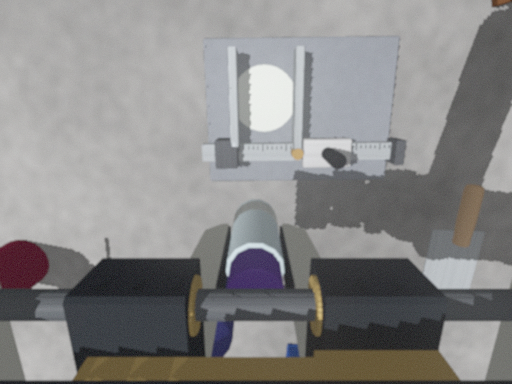

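```bash
python3 - <<'E'
import cv2
t=cv2.imread('pics/w3.png');cv2.imwrite('pics/w3z.png',cv2.resize(t[30:190,195:410],None,fx=3.7,fy=3.7,interpolation=cv2.INTER_CUBIC))
E
```

```text
(no output)
```

View pics/w3z.png

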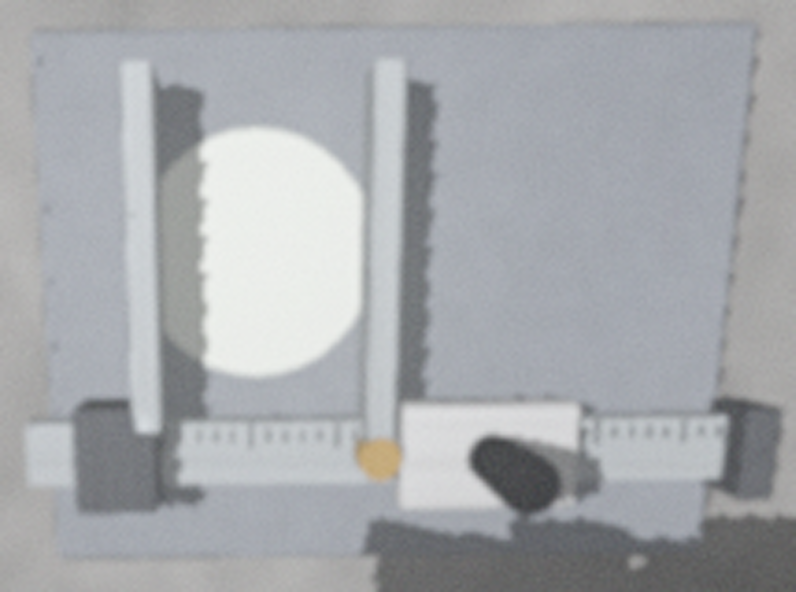

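```bash
python3 - <<'E'
from h import *
import json
np.set_printoptions(precision=4,suppress=True)
p=json.load(open('w3.json'))
z=lambda x,y:((x+.5)/3.7+195-.5,(y+.5)/3.7+30-.5)
from scipy.optimize import least_squares
# observations: (pixel, local xyz function of gap)
obs=[(z(34,28),(-.06,-.065,.01)),(z(755,22),(-.06,.135,.01)),(z(60,557),(.09,-.065,.01)),
 (z(152,62),(-.048,-.030,.036)),(z(158,432),(.048,-.030,.036)),(z(374,58),(-.047,'g',.036))]
mk=(z(255,126),z(255,378))
def P(v,l):
    x,y,yaw,g=v; ly=-.03+g if l[1]=='g' else l[1]; c,s=np.cos(yaw),np.sin(yaw)
    return [x+c*l[0]-s*ly,y+s*l[0]+c*ly,l[2]]
def res(v):
    r=[(proj(p,P(v,l))[0]-px) for px,l in obs]
    a=proj(p,P(v,(-.034,-.003,.01)))[0]-mk[0]; b=proj(p,P(v,(.034,-.003,.01)))[0]-mk[1]
    r+= [a,b]; return np.concatenate(r)
o=least_squares(res,[.508,.12,.225,.057]); print(o.x); print(res(o.x).reshape(-1,2))
v=o.x
print('post top/foot px',[(proj(p,P(v,(.055,-.03+v[3]+.035,h)))[0]-[195,30])*3.7 for h in (.081,.035)])
print('post est',P(v,(.055,-.03+v[3]+.035,.063)), 'mark',P(v,(0,-.003,.01)),'place',P(v,(0,-.009,.01)))
print('wrist post', atz(p,z(527,490),.081))
E
```

```text
[0.5122 0.1202 0.2302 0.0566]
[[-1.314   0.1185]
 [ 1.0451 -0.1243]
 [-0.9421  0.341 ]
 [ 0.0592 -1.0117]
 [ 0.8817  0.6845]
 [ 0.0062  0.6636]
 [ 0.0643  0.6227]
 [ 0.1054 -1.0453]]
post top/foot px [array([529.2324, 485.4965]), array([486.1769, 454.6743])]
post est [np.float64(0.5516856005369662), np.float64(0.192679502616743), 0.063] mark [np.float64(0.5128748333832475), np.float64(0.11724802323712011), 0.01] place [np.float64(0.5142440170489426), np.float64(0.11140633374780338), 0.01]
wrist post [0.5526 0.1921 0.081 ]
```

The wrist fit agrees with the top-camera fit to about 3 mm: origin (0.511, 0.1205), yaw about 0.228 and gap 56.6 mm. I'll place the vial at gauge (0, -6 mm), i.e. world (0.5124, 0.1147), which leaves at least 8 mm clear on either side.

```bash
python3 -m creep '[[0.015,0.0016,0,0,255],[0.025,0.002,0,0,255],[0.025,0.002,0,0,255],[0.0142,0.001,0,0,255],[0,0,0.015,0,255],[0,0,0.03,0,255],[0,0,0.03,0,255],[0,0,0.025,0,255],[0,0,0.015,0,255],[0,0,0,0,255],[0,0,0,0,255]]'
python3 - <<'E'
from h import *
delta([.5124,.1147,.0535]); save("w4",read_camera("wrist")); save("s4",cv2.resize(read_camera("side")[120:260,140:320],None,fx=4,fy=4))
E
```

```text
t: 7.6
tool_pos: [0.5119, 0.1143, 0.0776]
orientation: [0.35, -3.12, 0.0]
force: [0.3, 1.1, 0.0]
opening: 0.0285
tool [0.5119 0.1143 0.0776] yaxis deg 102.81 zaxis [-2.e-03 -2.e-04 -1.e+00] t 7.6 delta tool [-0.0006  0.0003  0.0241] F [0.3  1.1  0.03]
```

View pics/w4.png

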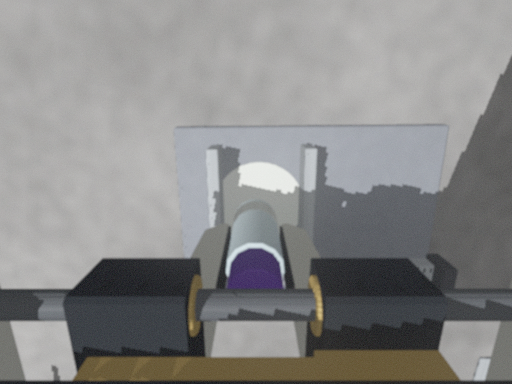

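View pics/s4.png

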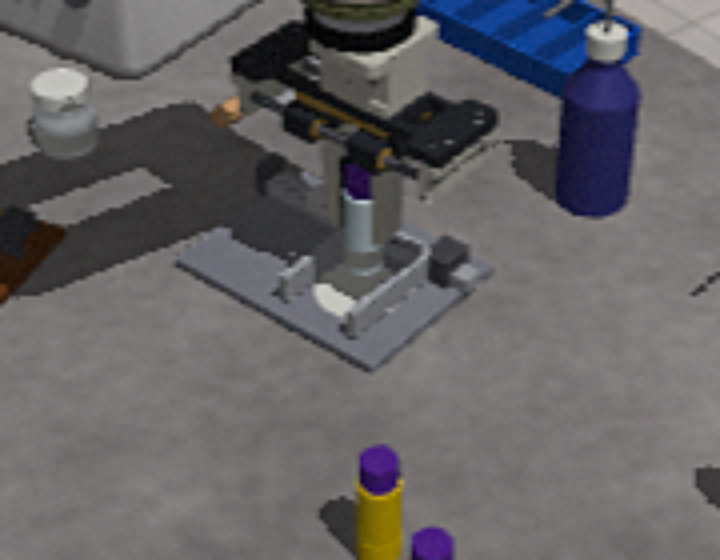

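The vial hangs between the jaws: its body is at column 255, with the fixed jaw at about 213 and the sliding jaw at about 310. Lowering it gently until it touches.

```bash
python3 -m creep '[[-0.0006,0.0003,0.01,0,255],[0,0,0.008,0,255],[0,0,0.003,0,255],[0,0,0.001,0,255],[0,0,0.0005,0,255],[0,0,0,0,255],[0,0,0,0,255]]'
python3 -m creep '[[0,0,0.0005,0,255],[0,0,0.0005,0,255],[0,0,0,0,255]]'
```

```text
t: 8.28
tool_pos: [0.5134, 0.1148, 0.0559]
orientation: [-0.351, 3.122, 0.0]
force: [-0.6, 0.1, -0.5]
opening: 0.0283
t: 8.53
tool_pos: [0.5132, 0.1148, 0.0547]
orientation: [-0.351, 3.122, -0.0]
force: [-0.1, -0.0, 0.5]
opening: 0.0284
```

```bash
python3 -m creep '[[0,0,0.0005,0,255],[0,0,0.0005,0,255],[0,0,0,0,255]]'
python3 -m creep '[[0,0,0.0005,0,255],[0,0,0,0,255]]'
python3 -m creep '[[0,0,0.0005,0,255],[0,0,0,0,255]]'
```

```text
t: 8.78
tool_pos: [0.5131, 0.1148, 0.0535]
orientation: [0.351, -3.122, 0.0]
force: [0.1, 0.3, -0.7]
opening: 0.0287
t: 8.95
tool_pos: [0.5133, 0.1148, 0.0532]
orientation: [-0.351, 3.122, -0.0]
force: [-0.1, -0.1, -1.0]
opening: 0.0287
t: 9.12
tool_pos: [0.5134, 0.1148, 0.0532]
orientation: [-0.351, 3.121, 0.0]
force: [-1.7, 0.7, 4.4]
opening: 0.0285
```

The upward force rises to 4.4 N, so the vial is seated on the plate. Releasing it.

```bash
python3 -m creep '[[0,0,-0.0004,0,255],[0,0,0,0,160],[0,0,0,0,130],[0,0,0,0,100],[0,0,0,0,60],[0,0,0,0,0],[0,0,0,0,0],[0,0,0,0,0]]'
python3 -m creep '[[0,0,-0.015,0,0],[0,0,-0.03,0,0],[0,0,-0.03,0,0],[0,0,-0.03,0,0],[0,0,-0.03,0,0],[-0.025,0,-0.01,0,0],[-0.035,0,0,0,0],[-0.02,0,0,0,0],[0,0,0,0,0],[0,0,0,0,0]]'
python3 - <<'E'
from h import *
import json
delta([.5516,.1927,.062])
p=camera_params("wrist"); im=read_camera("wrist"); save("w5",im); json.dump({k:np.array(v).tolist() for k,v in p.items()},open("w5.json","w"))
cv2.imwrite('pics/w5z.png',cv2.resize(cv2.cvtColor(im[20:190,190:410],cv2.COLOR_RGB2BGR),None,fx=3.6,fy=3.5,interpolation=cv2.INTER_CUBIC))
E
```

```text
t: 9.78
tool_pos: [0.5132, 0.1148, 0.053]
orientation: [0.351, -3.122, 0.0]
force: [-0.1, 0.6, 1.4]
opening: 0.0699
t: 10.62
tool_pos: [0.5914, 0.1326, 0.1974]
orientation: [0.351, -3.121, 0.0]
force: [0.5, -0.5, 0.3]
opening: 0.093
tool [0.5914 0.1326 0.1974] yaxis deg 102.85 zaxis [-1.2e-03 -2.0e-04 -1.0e+00] t 10.6167 delta tool [0.0252 0.0674 0.1354] F [ 0.47 -0.45  0.3 ]
```

View pics/w5.png

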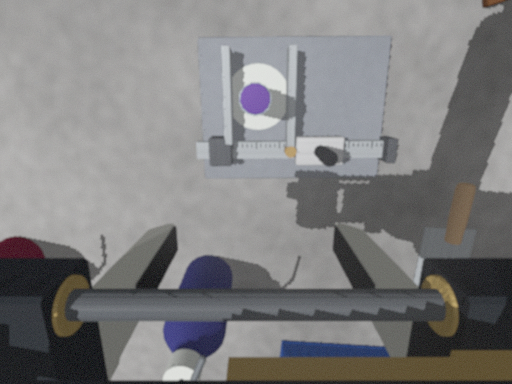

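View pics/w5z.png

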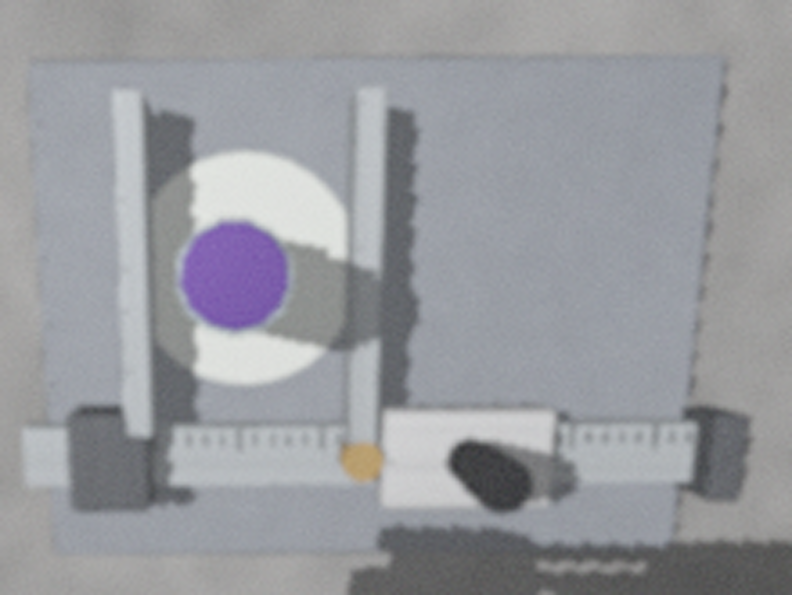

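The vial stands upright on the mark, free of both jaws: its cap is at (255,98), the fixed jaw face at about 231 and the sliding jaw at about 288. The slide is unmoved. Next I'll refine the post and vial positions.

```bash
python3 - <<'E'
from h import *
import json
p=json.load(open('w5.json'))
z=lambda x,y:((x+.5)/3.6+190-.5,(y+.5)/3.5+20-.5)
a=atz(p,z(505,486),.081); v=atz(p,z(235,274),.088+.010)
print('post',a,'vial',v)
c,s=np.cos(.2285),np.sin(.2285)
for X in (a,v):
    d=X[:2]-[.511,.1205]; print(c*d[0]+s*d[1],-s*d[0]+c*d[1])
print('foot',atz(p,z(470,462),.035))
delta([.550,.193,.085])
E
```

```text
post [0.55141177 0.19309767 0.081     ] vial [0.51544861 0.11495332 0.098     ]
0.05580594390901933 0.06155671472196905
0.0030765567918820376 -0.006410193605698402
foot [0.55224443 0.19405867 0.035     ]
tool [0.5907 0.1325 0.1973] yaxis deg 102.85 zaxis [-1.6e-03 -2.0e-04 -1.0e+00] t 10.6667 delta tool [0.026  0.068  0.1124] F [-0.63 -0.21  0.39]
```

```bash
python3 -m creep '[[0.005,0.013,0,0,162],[0.01,0.027,0,0,162],[0.008,0.022,0,0,162],[0.0022,0.0058,0.02,0,162],[0,0,0.03,0,162],[0,0,0.03,0,162],[0,0,0.014,0,162],[0,0,0,0,162],[0,0,0,0,162]]' 30
python3 - <<'E'
from h import *
delta([.551,.193,.055]); print(read_state()['opening'])
save("w6",read_camera("wrist")); save("s6",cv2.resize(read_camera("side")[110:250,150:300],None,fx=4,fy=4))
E
```

```text
t: 11.42
tool_pos: [0.5498, 0.1934, 0.1036]
orientation: [0.352, -3.12, 0.0]
force: [0.5, 0.1, 1.3]
opening: 0.0377
tool [0.5498 0.1934 0.1036] yaxis deg 102.87 zaxis [-2.e-03 -3.e-04 -1.e+00] t 11.4167 delta tool [-0.0012 -0.0007  0.0486] F [0.47 0.14 1.32]
0.037747266432659465
```

View pics/w6.png

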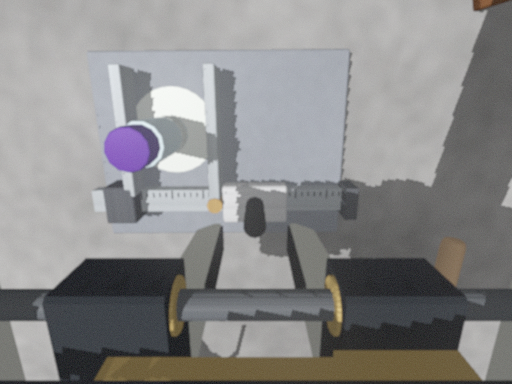

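View pics/s6.png

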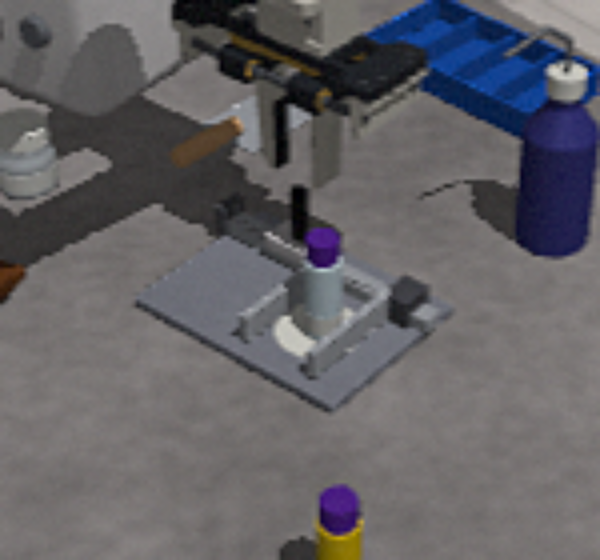

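The post (255,225) is centred between the fingers and the vial is still upright. Descending around the post.

```bash
python3 -m creep '[[-0.001,0,0.012,0,162],[0,0,0.018,0,162],[0,0,0.012,0,162],[0,0,0.006,0,162],[0,0,0,0,162],[0,0,0,0,162]]'
cat >> h.py <<'E'
def force(n=6):
    F=[];T=[];P=[]
    for i in range(n):
        read_camera("top"); s=read_state(); F.append(s['force']);P.append(s['tool_pos']);T.append(s['opening'])
    F=np.array(F);P=np.array(P); yw=.2285; gy=np.array([-np.sin(yw),np.cos(yw),0]);gx=np.array([np.cos(yw),np.sin(yw),0])
    d=P.mean(0)-[.511,.1205,0]
    print('t',round(s['t'],2),'F gx %.2f gy %.2f z %.2f std %.2f | tool gx %.4f gy %.4f z %.4f open %.4f'%((F@gx).mean(),(F@gy).mean(),F[:,2].mean(),(F@gy).std(),d@gx,d@gy,P[:,2].mean(),np.mean(T)))
E
python3 -c "
from h import *
force(8)"
```

```text
t: 12.02
tool_pos: [0.5523, 0.1932, 0.0559]
orientation: [0.351, -3.121, 0.0]
force: [0.0, 0.2, 0.2]
opening: 0.0338
t 12.42 F gx -0.10 gy 0.25 z 0.13 std 0.38 | tool gx 0.0575 gy 0.0615 z 0.0568 open 0.0341
```

```bash
python3 -m creep '[[0,-0.003,0,0,162],[0,-0.004,0,0,162],[0,-0.002,0,0,162],[0,-0.001,0,0,162],[0,-0.001,0,0,162],[0,-0.001,0,0,162]]'
python3 -m creep '[[0,-0.001,0,0,162],[0,-0.001,0,0,162],[0,-0.001,0,0,162]]'
python3 -m creep '[[0,-0.001,0,0,162],[0,-0.001,0,0,162],[0,-0.001,0,0,162],[0,-0.001,0,0,162]]'
python3 -c "
from h import *
force(6)
im=read_camera('wrist');save('w7',im)"
```

```text
t: 12.92
tool_pos: [0.5551, 0.1818, 0.0561]
orientation: [-0.351, 3.122, 0.001]
force: [-0.7, 2.9, 0.4]
opening: 0.0337
t: 13.17
tool_pos: [0.5558, 0.1788, 0.0561]
orientation: [-0.352, 3.122, 0.0]
force: [-0.0, 3.3, -0.3]
opening: 0.0335
t: 13.5
tool_pos: [0.5568, 0.1747, 0.0561]
orientation: [-0.351, 3.122, 0.0]
force: [0.0, 3.0, -0.3]
opening: 0.0342
t 13.8 F gx 0.65 gy 1.54 z -0.11 std 0.69 | tool gx 0.0569 gy 0.0423 z 0.0561 open 0.0339
```

View pics/w7.png

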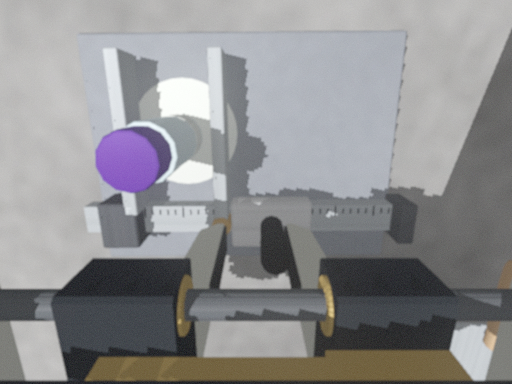

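It slides at about 3 N, as specified, and the vial hasn't moved. About 19 mm remains. I'll go about 13 mm more and measure the remaining gap visually.

```bash
python3 -m creep '[[0,-0.001,0,0,162],[0,-0.001,0,0,162],[0,-0.001,0,0,162],[0,-0.001,0,0,162],[0,-0.001,0,0,162],[0,-0.001,0,0,162],[0,-0.001,0,0,162],[0,-0.001,0,0,162]]'
python3 -m creep '[[0,-0.0007,0,0,162],[0,-0.0007,0,0,162],[0,-0.0007,0,0,162],[0,-0.0007,0,0,162]]'
python3 -m creep '[[0,-0.0005,0,0,162],[0,-0.0005,0,0,162],[0,-0.0005,0,0,162],[0,-0.0005,0,0,162]]'
python3 -c "
from h import *
force(5)
im=read_camera('wrist');save('w8',im)
import json
p=camera_params('wrist');json.dump({k:np.array(v).tolist() for k,v in p.items()},open('w8.json','w'))
cv2.imwrite('pics/w8z.png',cv2.resize(cv2.cvtColor(im[10:260,60:310],cv2.COLOR_RGB2BGR),None,fx=2.4,fy=2.4,interpolation=cv2.INTER_CUBIC))"
```

```text
t: 14.52
tool_pos: [0.5586, 0.1669, 0.0561]
orientation: [-0.351, 3.122, 0.0]
force: [1.9, 3.5, -0.2]
opening: 0.0341
t: 14.85
tool_pos: [0.5592, 0.1643, 0.0561]
orientation: [-0.351, 3.122, 0.0]
force: [1.8, 4.6, -0.4]
opening: 0.034
t: 15.18
tool_pos: [0.5597, 0.1623, 0.0561]
orientation: [-0.351, 3.122, 0.0]
force: [1.7, 3.0, -1.0]
opening: 0.0341
t 15.43 F gx 2.38 gy 3.01 z 0.06 std 0.41 | tool gx 0.0568 gy 0.0296 z 0.0561 open 0.0340
```

View pics/w8z.png

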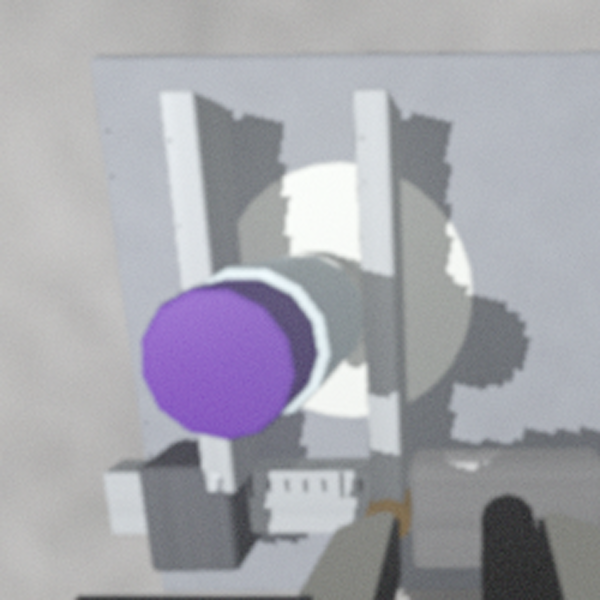

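```bash
python3 - <<'E'
from h import *
import json
p=json.load(open('w8.json'))
z=lambda x,y:((x+.5)/2.4+60-.5,(y+.5)/2.4+10-.5)
c,s=np.cos(.2285),np.sin(.2285)
g=lambda X:(c*(X[0]-.511)+s*(X[1]-.1205),-s*(X[0]-.511)+c*(X[1]-.1205))
for n,q,h in [('fix',(193,95),.036),('fix outer',(162,95),.036),('slide',(355,92),.036),('sl outer',(388,92),.036),('slide base',(368,450),.036),('cap',(220,363),.098)]: print(n,np.round(g(atz(p,z(*q),h)),4))
E
```

```text
fix [-0.0453 -0.0316]
fix outer [-0.0453 -0.0385]
slide [-0.0458  0.0044]
sl outer [-0.0457  0.0117]
slide base [0.0377 0.0038]
cap [ 0.0034 -0.0102]
```

The gap is now about 35 mm and the jaw is gently pushing the vial, with roughly 6.3 mm left to clamping. Moving 4 mm more, then fine steps.

```bash
python3 -m creep '[[0,-0.0005,0,0,162],[0,-0.0005,0,0,162],[0,-0.0005,0,0,162],[0,-0.0005,0,0,162]]'
python3 -m creep '[[0,-0.0005,0,0,162],[0,-0.0005,0,0,162],[0,-0.0005,0,0,162]]'
python3 -c "
from h import *
force(3)"
python3 -m creep '[[0,-0.0003,0,0,162],[0,-0.0003,0,0,162]]'
python3 -c "
from h import *
force(4)"
```

```text
t: 15.82
tool_pos: [0.56, 0.1604, 0.0561]
orientation: [-0.351, 3.122, 0.0]
force: [2.4, 3.4, -0.7]
opening: 0.0339
t: 16.07
tool_pos: [0.5604, 0.1588, 0.0561]
orientation: [-0.351, 3.122, 0.0]
force: [1.6, 4.6, -0.1]
opening: 0.0341
t 16.22 F gx 2.67 gy 2.94 z -0.86 std 0.65 | tool gx 0.0568 gy 0.0261 z 0.0561 open 0.0341
t: 16.38
tool_pos: [0.5605, 0.1583, 0.0561]
orientation: [-0.351, 3.122, 0.0]
force: [1.7, 3.8, 0.0]
opening: 0.034
t 16.58 F gx 2.57 gy 3.26 z -0.13 std 0.54 | tool gx 0.0568 gy 0.0256 z 0.0561 open 0.0340
```

```bash
python3 -m creep '[[0,-0.0003,0,0,162],[0,-0.0003,0,0,162]]'
python3 -c "
from h import *
force(3)"
python3 -m creep '[[0,-0.0003,0,0,162],[0,-0.0002,0,0,162]]'
python3 -c "
from h import *
force(4)"
```

```text
t: 16.75
tool_pos: [0.5606, 0.1578, 0.056]
orientation: [-0.352, 3.122, 0.0]
force: [2.5, 3.0, 0.3]
opening: 0.0341
t 16.9 F gx 2.35 gy 3.17 z 0.11 std 0.13 | tool gx 0.0568 gy 0.0250 z 0.0561 open 0.0339
t: 17.07
tool_pos: [0.5607, 0.1572, 0.056]
orientation: [-0.351, 3.122, 0.0]
force: [2.7, 3.6, 0.1]
opening: 0.0341
t 17.27 F gx 3.05 gy 3.46 z 0.24 std 0.30 | tool gx 0.0568 gy 0.0245 z 0.0561 open 0.0340
```

```bash
python3 -m creep '[[0,-0.0002,0,0,162],[0,-0.0002,0,0,162]]'
python3 -c "
from h import *
force(4)"

```

```text
t: 17.43
tool_pos: [0.5608, 0.1569, 0.0561]
orientation: [-0.351, 3.122, 0.0]
force: [1.3, 3.9, 0.1]
opening: 0.0339
t 17.63 F gx 2.57 gy 3.31 z 0.26 std 0.70 | tool gx 0.0567 gy 0.0241 z 0.0560 open 0.0338
```

```bash
python3 -m creep '[[0,-0.0002,0,0,162],[0,-0.0002,0,0,162]]'
python3 -c "
from h import *
force(4)"
python3 -m creep '[[0,-0.0002,0,0,162],[0,-0.0002,0,0,162]]'
python3 -c "
from h import *
force(4)
im=read_camera('wrist');save('w9',im)
import json
p=camera_params('wrist');json.dump({k:np.array(v).tolist() for k,v in p.items()},open('w9.json','w'))
cv2.imwrite('pics/w9z.png',cv2.resize(cv2.cvtColor(im[10:260,60:310],cv2.COLOR_RGB2BGR),None,fx=2.4,fy=2.4,interpolation=cv2.INTER_CUBIC))"
```

```text
t: 17.8
tool_pos: [0.5609, 0.1565, 0.056]
orientation: [-0.352, 3.122, -0.0]
force: [1.5, 3.5, -0.3]
opening: 0.0339
t 18.0 F gx 2.35 gy 3.50 z 0.38 std 0.48 | tool gx 0.0568 gy 0.0237 z 0.0561 open 0.0340
t: 18.17
tool_pos: [0.561, 0.1562, 0.0561]
orientation: [-0.351, 3.122, 0.0]
force: [2.1, 5.7, 0.3]
opening: 0.034
t 18.37 F gx 2.70 gy 4.04 z 0.42 std 0.33 | tool gx 0.0568 gy 0.0234 z 0.0561 open 0.0339
```

View pics/w9z.png

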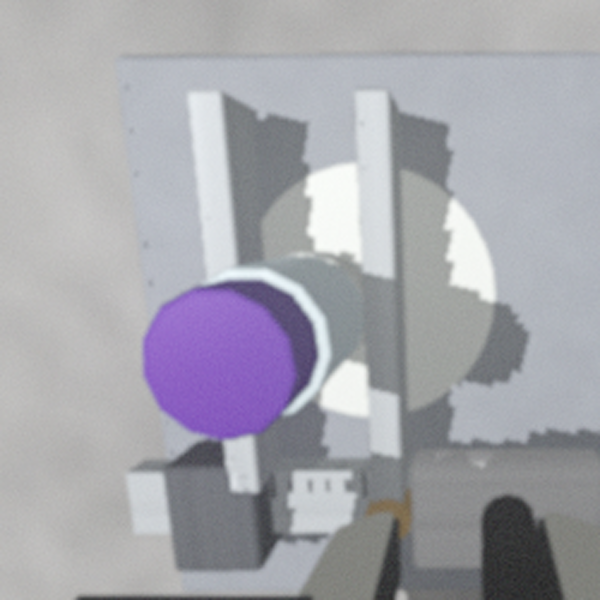

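The gap reads about 28.9 mm and the force is starting to rise (3.3 → 4.0 N), so contact with the fixed jaw is beginning. Going to 0.1 mm steps.

```bash
python3 -m creep '[[0,-0.0001,0,0,162],[0,-0.0001,0,0,162]]'
python3 -c "
from h import *
force(6)"
```

```text
t: 18.58
tool_pos: [0.561, 0.1561, 0.0561]
orientation: [0.351, -3.122, -0.001]
force: [1.2, 5.8, 0.4]
opening: 0.034
t 18.88 F gx 2.68 gy 4.87 z 0.15 std 0.30 | tool gx 0.0568 gy 0.0234 z 0.0561 open 0.0340
```

```bash
python3 -m creep '[[0,-0.0001,0,0,162],[0,-0.0001,0,0,162]]'
python3 -c "
from h import *
force(6)"
```

```text
t: 19.05
tool_pos: [0.561, 0.156, 0.056]
orientation: [-0.352, 3.122, 0.001]
force: [1.3, 5.9, 0.2]
opening: 0.0343
t 19.35 F gx 3.01 gy 5.05 z 0.31 std 0.48 | tool gx 0.0568 gy 0.0233 z 0.0561 open 0.0340
```

```bash
python3 -m creep '[[0,-0.0001,0,0,162],[0,-0.0001,0,0,162]]'
python3 -c "
from h import *
force(6)"
python3 -m creep '[[0,-0.0001,0,0,162],[0,-0.0001,0,0,162]]'
python3 -c "
from h import *
force(6)"
```

```text
t: 19.52
tool_pos: [0.561, 0.156, 0.0561]
orientation: [-0.352, 3.122, 0.001]
force: [2.5, 6.2, -0.2]
opening: 0.0339
t 19.82 F gx 2.63 gy 5.58 z 0.33 std 0.31 | tool gx 0.0568 gy 0.0232 z 0.0561 open 0.0342
t: 19.98
tool_pos: [0.5611, 0.1559, 0.056]
orientation: [0.352, -3.122, -0.002]
force: [1.1, 6.9, 1.0]
opening: 0.0342
t 20.28 F gx 2.87 gy 6.52 z 0.14 std 0.62 | tool gx 0.0568 gy 0.0231 z 0.0561 open 0.0341
```

The push is now about 6.5 N against 3.3 N of running friction, so the clamp is about 3.2 N. Backing off along +y to let go.

```bash
python3 -m creep '[[0,0.0003,0,0,162],[0,0.0003,0,0,162],[0,0.0005,0,0,162],[0,0.001,0,0,162],[0,0.002,0,0,162],[0,0.002,0,0,162],[0,0.002,0,0,162],[0,0.002,0,0,162],[0,0,0,0,162]]'
python3 -c "
from h import *
force(4)
im=read_camera('wrist');save('w10',im)
cv2.imwrite('pics/w10z.png',cv2.resize(cv2.cvtColor(im[10:310,60:360],cv2.COLOR_RGB2BGR),None,fx=2,fy=2,interpolation=cv2.INTER_CUBIC))"
```

```text
t: 21.03
tool_pos: [0.5587, 0.1655, 0.056]
orientation: [0.352, -3.122, -0.0]
force: [-0.6, -0.2, -0.1]
opening: 0.0341
t 21.23 F gx 0.50 gy 0.10 z -0.08 std 0.70 | tool gx 0.0567 gy 0.0327 z 0.0560 open 0.0339
```

View pics/w10z.png

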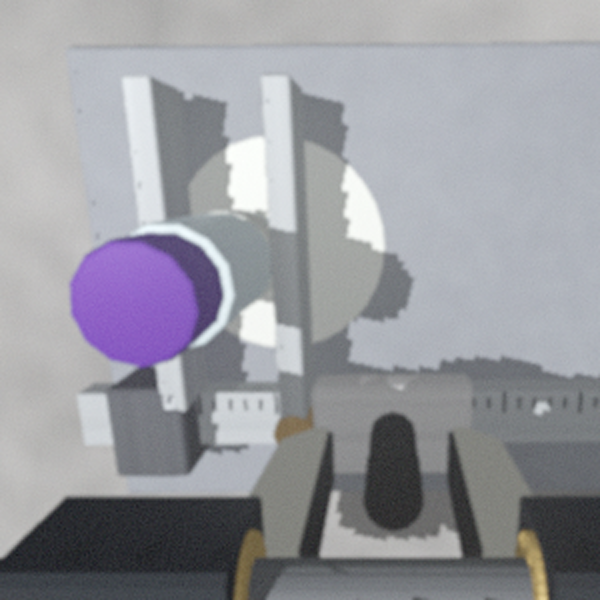

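The post stands free between the fingers, with about 5 mm clear on each side. The vial is held and the jaw spacing is unchanged (69.5 px against 69.2 before). Lifting off and checking.

```bash
python3 -m creep '[[0,0,-0.008,0,162],[0,0,-0.02,0,162],[0,0,-0.03,0,162],[0,0,-0.03,0,162],[0,0,-0.03,0,162],[0,0,-0.03,0,162],[-0.03,0.02,0,0,162],[-0.02,0.02,0,0,162],[0,0,0,0,162],[0,0,0,0,162]]'
python3 - <<'E'
from h import *
force(2)
p=camera_params("wrist"); im=read_camera("wrist"); 
cv2.imwrite('pics/w11.png',cv2.resize(cv2.cvtColor(im[0:230,130:430],cv2.COLOR_RGB2BGR),None,fx=2.6,fy=2.6,interpolation=cv2.INTER_CUBIC))
cv2.imwrite('pics/s11.png',cv2.resize(cv2.cvtColor(read_camera("side")[120:300,150:350],cv2.COLOR_RGB2BGR),None,fx=3.3,fy=3.3,interpolation=cv2.INTER_CUBIC))
save("t11",read_camera("top"))
import json;json.dump({k:np.array(v).tolist() for k,v in p.items()},open('w11.json','w'))
E
```

```text
t: 22.12
tool_pos: [0.5989, 0.2161, 0.2042]
orientation: [0.354, -3.121, 0.0]
force: [0.6, -1.0, -0.2]
opening: 0.0342
t 22.22 F gx -0.11 gy -0.38 z 0.21 std 0.24 | tool gx 0.1066 gy 0.0723 z 0.2039 open 0.0338
```

View pics/w11.png

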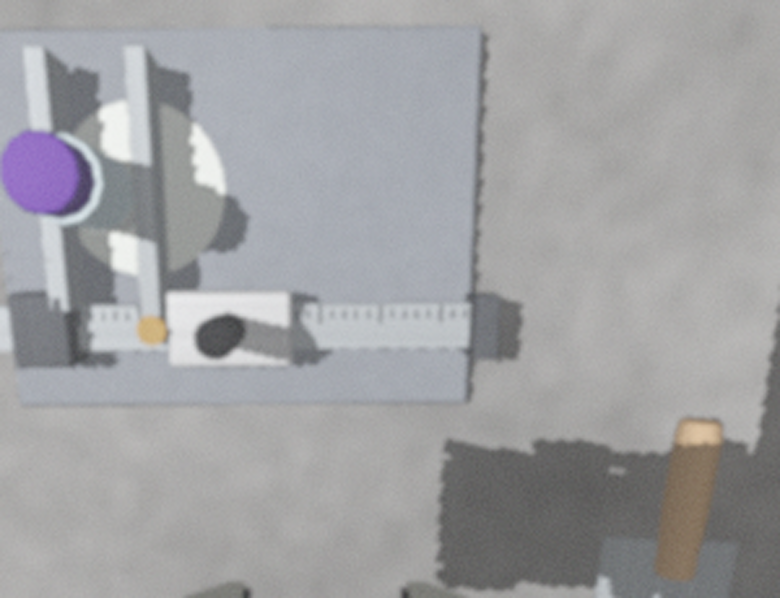

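View pics/s11.png

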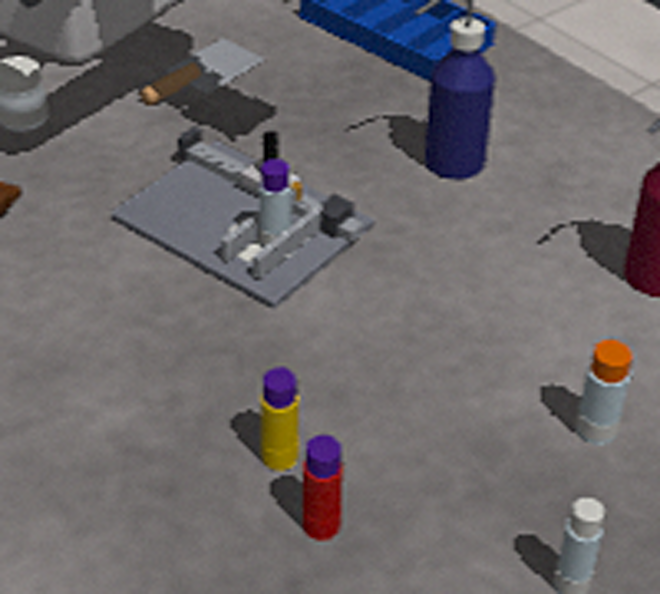

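View pics/t11.png

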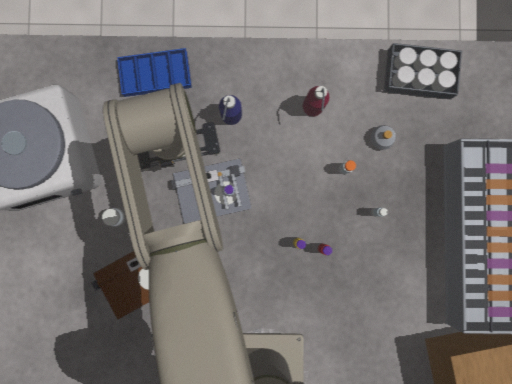

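In the wrist view the vial is seated between both jaws, with its cap at about (45,172) in the crop. The side view shows it upright at (275,205), and every bystander and look-alike is where it was. Nothing touches the arm, so I'm handing in.

```bash
python3 -c "
from plant import *
print(close_job(), read_state()['t'])"
```

```text
the job is handed in; nothing more can be done
the job is handed in; nothing more can be done
```

The violet-capped clear vial is standing on the grey gauge's mark, held between the two jaws. I handed the job in at about 22 s of the 64 s allowed; no verdict was reported.

**What I did:**
- **Placing:** I gripped the vial, which measured about 28.6 mm, set it down between the open jaws with clear space on both sides, and let go. The wrist camera confirmed it stood free before I touched the slide.
- **Closing:** I pushed the slide's post with one finger, without gripping it. It ran at about 3.3 N. After the vial met the fixed jaw I used 0.1 mm steps up to about 6.5 N, so the clamp is about 3 N. Then I backed off the way I came and lifted clear.

**Last checks:**
- **Vial and jaws:** The vial looked upright and was touching both jaws. The jaw spacing in the picture did not change on release (69.5 px against 69.2 px).
- **Arm:** The force read close to zero, with nothing in contact.
- **Bystanders:** The bystanders in view, and the look-alikes, appeared to be where they started. I compared the pictures by eye only.

**Less certain:**
- **Clamp force:** I worked it out from the wrist force minus the running friction, with about ±0.5 N of noise. I did not measure the clamp left after release, or the jaw's tilt, directly.
- **Gauge position:** The camera fits differed by about 3 mm between the top and wrist views, and up to about 9 mm for a rougher side view. I used the mean of the top and wrist fits.
- **Side load:** About 2.5 N of sideways force built up on the post during the push, and it was gone after release.

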